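# Third hand: close a frame joint on the assembly board and hold it for the screws

## Robot

A 7-joint arm with a two-finger parallel gripper is mounted at the origin on a cart in front of the work surface, level with it; the furniture and walls round the work are solid. World frame = base frame: x ahead of the robot, y to its left, z up, the work surface at z = 0. Lengths are in mm, angles in rad, forces in N, time in s.
With the tool pointing down it reaches from about 400 to 875 mm from the base axis. Payload 4.4 kg.
Tool frame: the origin (TCP) lies midway between the tips of the shut fingers; the grasp point (between the pads) lies 19 mm behind it; z points along the fingers, y is the line along which they close (so a half turn about z gives the same grasp; the last joint's range is limited). The gripper opens to 85 mm and grips with 20 to 120 N. Pads are 22 mm wide; open, the fingers measure 114 mm over their backs; the gripper's body (76 mm by 85 mm) begins 54 mm behind the grasp point. The pads swing forward as they close: fully open they stand 13 mm farther back than shut.
Start: joints at [1.152, 0.628, 0.038, 1.517, -0.027, 0.996, -0.02], TCP at [224.62, -609.97, 231.313] pointing down, gripper open.
Joint ranges: [-3.06, 3.06], [-0.37, 2.12], [-1.25, 1.32], [0.18, 2.47], [-1.1, 4.24], [0.23, 1.98], [-2.94, 2.94]. Speed limits (rad/s): [2.57, 2.57, 3.14, 3.14, 3.14, 3.14, 3.14].

## Interface

Orientations are given as [roll, pitch, yaw] about the fixed x, y, z axes, in that order (R = Rz(yaw) Ry(pitch) Rx(roll)).
In Python, from cell import read_state, get_image, finish_job gives the robot as it stands.
- The arm moves only by the tool send_rows, never from a script. Its argument "series" is a list of rows, each an object of numbers: "ax", "ay", "az": the turn, a rotation vector about the tool's x, y, z in rad; "dx", "dy", "dz": the shift along the tool's x, y, z in cm; "hand": the closure, from 0 (fully open) to 1 (shut). In form: [{"ax": .., "ay": .., "az": .., "dx": .., "dy": .., "dz": .., "hand": ..}, ...]. A call has 1 to 10 rows; each row is the pose to reach, as a shift and turn from the pose commanded when the call began, along the tool's axes at that moment; what a row does not reach only later rows make up. A row lasts 1/10 s, in which the tool goes at most 50 mm and 8.59 degrees, less where a joint would pass 70% of its speed; a pose out of reach is approached as far as the arm can. A call with a gripper value outside its range is refused whole. The fingers move at their own pace and stop on an object; the grip force is fixed at half the most. Time passes only in rows, so rows that repeat a pose let the fingers close. It gives the time, the measured TCP pose, the force, the opening and the grip force at its end, in the units of the state.
- read_state(): the state, without advancing time (a new reading comes with each control period).
- get_image(name): name is "scene" or "top" or "wrist"; returns a dict with "pixels" (384x512x3 uint8, red, green, blue), "mtx" (3x3 intrinsics, pixels), "k1" (the pictures are not rectified: a ray, as slopes to the right and down, at radius r is drawn at 1 + k1 r^2 times it, then the intrinsics apply), "R" (3x3) and "t" (3): a world point X has camera coordinates R X + t. Camera axes: x right, y down, z forward; pixel columns grow to the right and rows downward; lengths in mm; the calibration is good to about 2 mm. A picture is of the moment at which its call begins. There is no depth.
- finish_job(): hands the job in; it is judged then, once.
The state is a dict: "clock": time; "qpos": joint angles; "qd": joint speeds; "tau": joint torques, N m; "eef_pos": TCP position; "tool_rot": TCP orientation; "force": force on the tool from outside, world axes, zero at the start; "torque": the same for the moment, N m; "width": finger opening in mm; "gripper_force": force on a finger pad.
Only numpy, scipy, OpenCV 4.12 (cv2) and the standard library are available. Lean on these libraries where they do the work, as an engineer would, in place of code of your own. Each camera call takes 0.05 s, during which the arm holds its last target. There are 200 camera calls.

## Task

I am putting a small cupboard frame together and need a third hand: pick up the loose pine rail, lay it flat on the assembly board beside the fence with its tenon facing the mortise, and slide it along the board, tenon into mortise, until its shoulder is tight against the stile. Ease it home rather than ramming it, then keep pushing it against the stile with a steady force of about 10 N for at least three seconds, and finish your program still holding and pushing like that, so that I can drive the two screws. Leave the other things on the bench where they are.

Things in the scene. Friction and masses are not known exactly. Their poses are not given: they have to be found in the camera images.
- rail: Loose bare pine rail, 160 long (x) x 46 wide (y) x 36 high (z), about 0.15 kg, lying on the bench. A stub tenon stands out 18 mm more from the middle of its +x end: 34 wide (y), 12 thick (z), tip chamfered 2.5 mm; the end face round it is the shoulder. Origin: centre of the underside of the 160 mm body. It starts with the tenon roughly away from the robot.
- shoulder (a point): Centre of the rail's shoulder face, where the tenon begins: 80 mm along the rail's +x from its origin and 18 mm above its underside; axes as the rail's.
- board: Assembly board fixed to the bench: plywood 12 thick, from x = -150 to 75 and y = -90 to 90 mm. Origin: on the bench under the centre of the mortise's mouth; +x runs along the lane into the stile (away from the robot), +y left. The rail's lane lies along y = 0, from x = -150 to 0. Behind the stile are a cleat and turn-buttons, up to 58 mm above the bench.
- fence: Darker straight wooden fence fixed on the board left of the lane: from x = -73 to -1 mm, 24 high above the plywood, 22 thick; guiding face at y = +24 mm, so a rail centred on the mortise clears it by 1 mm. The lane's right side, and both sides of the 77 mm of board nearest the robot, are open. Origin and axes as the board's.
- stile: Pine stile 180 long, 40 wide, 36 high, fixed and rigid across the far end of the board, on the plywood. Its face towards the robot is the board's plane x = 0. It has the mortise, 37 wide (y) x 15 high (z) x 21 deep: 1.5 mm clearance on every side of the tenon when the rail lies flat on the plywood. Origin and axes as the board's.
- mortise (a point): Centre of the mortise's mouth in the stile's face, 30 mm above the bench (18 mm above the plywood), axes as the board's: +x goes into the mortise. With the joint closed, the point shoulder lies here.
- offcut: Bystander: plain pine offcut of much the same section but without tenon, 45 x 120 x 34 mm, lying beside the rail; the two may be swapped. Leave alone.
- try_square: Bystander: try square with wooden stock and steel blade, 140 x 196 x 18 mm, at the left of the bench. Leave alone.
- screwdriver: Bystander: cross-head screwdriver, 201 mm long, 31 mm thick, right of the board. Leave alone.
- tape_measure: Bystander: pocket tape measure standing on its edge, 38 x 84 x 70 mm, right of the board. Leave alone.
Not all that is in view belongs to the job. What is shaped like the rail but red is not meant.

How it is judged:
By the outcome, as a careful person would: the job done as asked, in the order asked, and still so for the second after the job is handed in, while the arm keeps its last pose, push and grip.
It also fails if it takes over 72 s, if anything falls off the work surface, if the arm or the gripper's body presses on something with over 40 N, if the wrist force passes 120 N, or if a joint passes its speed limit or range.

## Working session

There is one attempt and no reset: what is moved stays moved. The work goes in short steps, Python scripts to look and compute and a tool call to move; the robot and the scene stay as the last step left them, time stands still between calls to the robot, and variables do not carry over. Pictures are saved under pics/ and viewed, at most 10 in all, crops included, and the job is handed in when it is done.

Besides the shell and the picture viewer there is one more tool, called after "Call:" in YAML: its name, and indented under it one key for each argument. send_rows: Moves the arm, as the interface text tells. Its arguments: {"type":"object","properties":{"series":{"type":"array","items":{"type":"object","properties":{"ax":{"type":"number"},"ay":{"type":"number"},"az":{"type":"number"},"dx":{"type":"number"},"dy":{"type":"number"},"dz":{"type":"number"},"hand":{"type":"number"}}}}},"required":["series"]}

```bash
ls; mkdir -p pics; python3 - <<'E'
from cell import *
import cv2,numpy as np
s=read_state()
for k in s: print(k,np.round(s[k],3))
for n in ("top","scene"):
    g=get_image(n); cv2.imwrite(f"pics/{n}0.png",g["pixels"][:,:,::-1])
    print(n,g["mtx"],g["k1"],g["R"],g["t"])
E
```

```text
pics
clock 0.0
qpos [ 1.152  0.629  0.038  1.518 -0.027  0.996 -0.02 ]
qd [-0.003  0.001 -0.     0.     0.001 -0.002  0.   ]
tau [-0.0000e+00 -5.6341e+01  1.2260e+00 -1.9345e+01  1.1000e-02  1.1000e-02
  0.0000e+00]
eef_pos [ 224.391 -609.342  230.374]
tool_rot [-3.14   0.     0.353]
force [ 0.201  0.14  -0.148]
torque [-0.004  0.047 -0.014]
gripper_force 0.0
width 85.715
top [[380.49239932   0.         248.70768837]
 [  0.         380.49239932 192.97507236]
 [  0.           0.           1.        ]] -0.07836035448137241 [[ 0.02395328 -0.99969796  0.00549813]
 [-0.99083163 -0.02447158 -0.1328677 ]
 [ 0.13296211 -0.00226511 -0.99111853]] [ -54.54715013  523.76173912 1362.7918276 ]
scene [[480.20427288   0.         250.80979218]
 [  0.         480.20427288 191.89741485]
 [  0.           0.           1.        ]] -0.13041790499199302 [[ 0.99775081  0.06670396  0.00662573]
 [ 0.05480281 -0.75480697 -0.65365364]
 [-0.03860014  0.65254656 -0.75676483]] [-5.18775899e+02  8.87250684e-01  1.76837278e+03]
```

View pics/top0.png

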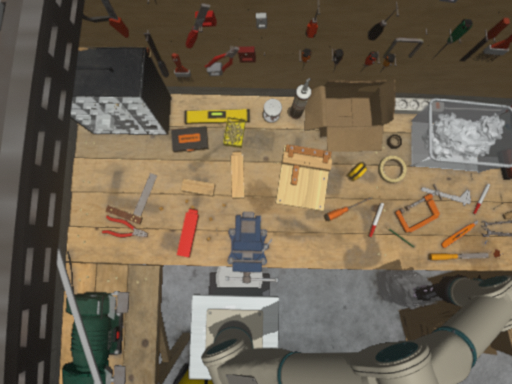

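View pics/scene0.png

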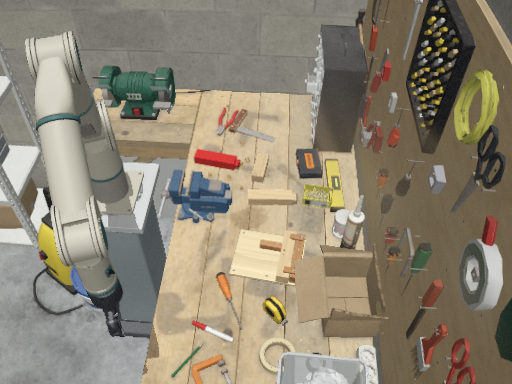

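Candidates in the top view: the pine piece at (237,175), about 160 long and pointing away from the robot; the pine piece at (198,187), shorter and lying crosswise (the offcut); and the red bar at (188,232), which is not meant. The piece at (237,175) fits the rail by length and direction. The board is at (303,180), with its fence at about (294,176). I'll check with an enlarged crop.

```bash
cat > h.py <<'E'
import cv2,numpy as np
from cell import *
def ray(g,uv):
    K=np.array(g["mtx"]);R=np.array(g["R"]);t=np.array(g["t"])
    d=(np.array(uv,float)-K[:2,2])/[K[0,0],K[1,1]]
    u=d.copy()
    for _ in range(20): u=d/(1+g["k1"]*(u@u))
    return -R.T@t, R.T@np.r_[u,1]
def onplane(g,uv,z):
    c,d=ray(g,uv); return c+d*(z-c[2])/d[2]
def proj(g,X):
    K=np.array(g["mtx"]);c=np.array(g["R"])@np.array(X,float)+g["t"];u=c[:2]/c[2]
    return K[:2,:2]@(u*(1+g["k1"]*(u@u)))+K[:2,2]
def crop(g,x0,y0,x1,y1,s,fn):
    im=cv2.resize(g["pixels"][y0:y1,x0:x1,::-1],None,fx=s,fy=s,interpolation=cv2.INTER_CUBIC); cv2.imwrite(fn,im)
E
python3 - <<'E'
from h import *
g=get_image("top"); crop(g,170,135,340,225,4.7,"pics/top1.png")
for uv,z in [((237,175),36),((198,187),34),((303,180),12)]: print(np.round(onplane(g,uv,z)))
E
```

```text
[591.   3.  36.]
[543. 146.  34.]
[ 582. -245.   12.]
```

View pics/top1.png

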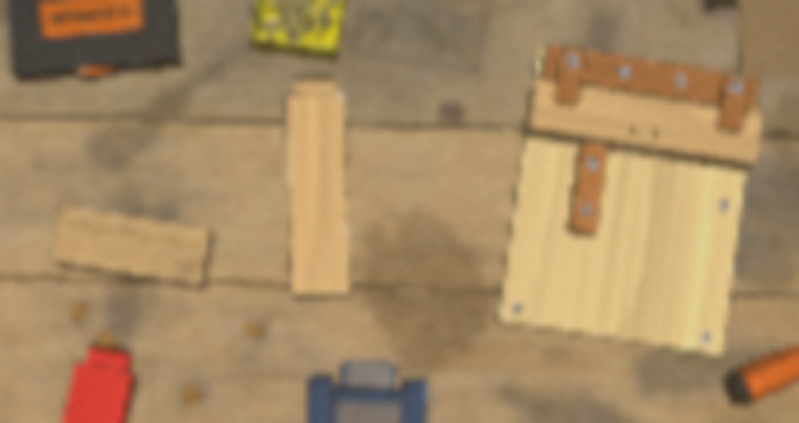

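The crop confirms it: the piece at crop (317,190) has the tenon step at its far end (317,87), so it is the rail. The piece at (132,245) is plain, so it is the offcut. The board, fence (588,190) and stile (645,130) are also clear.

```bash
cat >> h.py <<'E'
def shift(p,yaw=None,s=None):
    """tool-frame shift (cm) and az to reach world p, yaw for a vertical tool"""
    from scipy.spatial.transform import Rotation as Ro
    s=s or read_state(); R=Ro.from_euler("xyz",s["tool_rot"])
    d=R.inv().apply(np.array(p)-s["eef_pos"])/10
    rv=(R.inv()*Ro.from_euler("xyz",[np.pi,0,yaw])).as_rotvec() if yaw is not None else None
    print("shift cm",d.round(2),"rotvec",None if rv is None else rv.round(4))
E
python3 - <<'E'
from h import *
g=get_image("top")
P=lambda x,y,z:onplane(g,(170+x/4.7-.4,135+y/4.7-.4),z)
q=[P(289,95,36),P(343,93,36),P(291,295,36),P(348,294,36)]
print(np.round(q)); f=(q[0]+q[1])/2;n=(q[2]+q[3])/2;print("rail",(f+n)/2,np.arctan2(*(f-n)[1::-1]))
b=[P(531,130,48),P(757,163,48),P(500,320,12),P(722,353,12)];print(np.round(b))
print("mort",(b[0]+b[1])/2, "yaw",np.arctan2(b[0][1]-b[1][1],b[0][0]-b[1][0])-np.pi/2,np.arctan2(b[2][1]-b[3][1],b[2][0]-b[3][0])-np.pi/2)
shift([(f+n)[0]/2,(f+n)[1]/2,260],0)
E
```

```text
[[667.  27.  36.]
 [669. -15.  36.]
 [507.  21.  36.]
 [509. -24.  36.]]
rail [587.92620388   2.24268737  36.        ] 0.04536629937223006
[[ 640. -164.   48.]
 [ 619. -342.   48.]
 [ 494. -144.   12.]
 [ 472. -321.   12.]]
mort [ 629.65852275 -252.88570937   48.        ] yaw -0.12080347543165648 -0.1243001866881488
shift cm [ 55.25 -44.86  -2.88] rotvec [-1.200e-03  2.000e-04  3.528e-01]
```

Call:
send_rows:
  series:
    - {"dx": 1, "dy": -0.8, "dz": -1, "az": 0.03, "hand": 0}
    - {"dx": 3.5, "dy": -2.8, "dz": -3, "az": 0.06, "hand": 0}
    - {"dx": 7, "dy": -5.7, "dz": -3, "az": 0.09, "hand": 0}
    - {"dx": 10.5, "dy": -8.5, "dz": -3, "az": 0.12, "hand": 0}
    - {"dx": 14, "dy": -11.4, "dz": -3, "az": 0.15, "hand": 0}
    - {"dx": 17.5, "dy": -14.2, "dz": -3, "az": 0.18, "hand": 0}
    - {"dx": 21, "dy": -17, "dz": -3, "az": 0.21, "hand": 0}
    - {"dx": 24.5, "dy": -19.9, "dz": -3, "az": 0.24, "hand": 0}
    - {"dx": 28, "dy": -22.7, "dz": -3, "az": 0.27, "hand": 0}
    - {"dx": 30, "dy": -24.3, "dz": -3, "az": 0.3, "hand": 0}

```text
invalid input at $.series[0]: expected keys ax, ay, az, dx, dy, dz, hand
```

```bash
python3 - <<'E'
from h import *
print(read_state()["qpos"].round(2) if hasattr(read_state()["qpos"],"round") else read_state()["qpos"]); shift([588,2,260],0.04)
E
```

```text
[ 1.15  0.63  0.04  1.52 -0.03  1.   -0.02]
shift cm [ 55.25 -44.84  -2.88] rotvec [-1.200e-03  2.000e-04  3.128e-01]
```

Call:
send_rows:
  series:
    - {"ax": 0, "ay": 0, "dx": 1, "dy": -0.8, "dz": -1, "az": 0.03, "hand": 0}
    - {"ax": 0, "ay": 0, "dx": 3.5, "dy": -2.8, "dz": -3, "az": 0.06, "hand": 0}
    - {"ax": 0, "ay": 0, "dx": 7, "dy": -5.7, "dz": -3, "az": 0.09, "hand": 0}
    - {"ax": 0, "ay": 0, "dx": 10.5, "dy": -8.5, "dz": -3, "az": 0.12, "hand": 0}
    - {"ax": 0, "ay": 0, "dx": 14, "dy": -11.4, "dz": -3, "az": 0.15, "hand": 0}
    - {"ax": 0, "ay": 0, "dx": 17.5, "dy": -14.2, "dz": -3, "az": 0.18, "hand": 0}
    - {"ax": 0, "ay": 0, "dx": 21, "dy": -17, "dz": -3, "az": 0.21, "hand": 0}
    - {"ax": 0, "ay": 0, "dx": 24.5, "dy": -19.9, "dz": -3, "az": 0.24, "hand": 0}
    - {"ax": 0, "ay": 0, "dx": 28, "dy": -22.7, "dz": -3, "az": 0.27, "hand": 0}
    - {"ax": 0, "ay": 0, "dx": 30, "dy": -24.3, "dz": -3, "az": 0.3, "hand": 0}

```text
clock: 1.2
eef_pos: [424.1, -274.3, 261.3]
tool_rot: [-3.14, -0.001, 0.056]
force: [-0.7, 0.3, -0.2]
width: 85.6
gripper_force: 0.0
```

```bash
python3 - <<'E'
from h import *
print(np.round(read_state()["qpos"],2)); shift([588,2,260],0.04)
E
```

```text
[ 0.46  0.39  0.08  1.88 -0.04  0.88 -0.95]
shift cm [ 17.91 -26.67   0.19] rotvec [-0.0017 -0.0009  0.0161]
```

Call:
send_rows:
  series:
    - {"ax": 0, "ay": 0, "dx": 1, "dy": -1.5, "dz": 0, "az": 0.016, "hand": 0}
    - {"ax": 0, "ay": 0, "dx": 3, "dy": -4.5, "dz": 0, "az": 0.016, "hand": 0}
    - {"ax": 0, "ay": 0, "dx": 5.4, "dy": -8.1, "dz": 0, "az": 0.016, "hand": 0}
    - {"ax": 0, "ay": 0, "dx": 7.8, "dy": -11.7, "dz": 0, "az": 0.016, "hand": 0}
    - {"ax": 0, "ay": 0, "dx": 10.2, "dy": -15.3, "dz": 0, "az": 0.016, "hand": 0}
    - {"ax": 0, "ay": 0, "dx": 12.6, "dy": -18.9, "dz": 0, "az": 0.016, "hand": 0}
    - {"ax": 0, "ay": 0, "dx": 15, "dy": -22.5, "dz": 0, "az": 0.016, "hand": 0}
    - {"ax": 0, "ay": 0, "dx": 17, "dy": -25.5, "dz": 0, "az": 0.016, "hand": 0}
    - {"ax": 0, "ay": 0, "dx": 17.9, "dy": -26.7, "dz": 0, "az": 0.016, "hand": 0}
    - {"ax": 0, "ay": 0, "dx": 17.9, "dy": -26.7, "dz": 0, "az": 0.016, "hand": 0}

```text
clock: 2.2
eef_pos: [587.4, 0.1, 260.9]
tool_rot: [-3.141, 0.0, 0.041]
force: [-0.4, -0.8, 0.7]
width: 85.3
gripper_force: 0.0
```

```bash
python3 - <<'E'
from h import *
g=get_image("wrist"); cv2.imwrite("pics/w0.png",g["pixels"][:,:,::-1]); np.save("w0.npy",g,allow_pickle=True)
print(np.round(read_state()["qpos"],2), read_state()["eef_pos"])
for X in ([668,27,36],[668,-16,36],[508,21,36],[508,-24,36]): print(proj(g,X).round())
E
```

```text
[-0.07  0.5   0.04  1.66 -0.02  0.97 -1.56] [586.4572619   -2.56168873 260.9058825 ]
[242. 103.]
[276. 105.]
[244. 219.]
[275. 220.]
```

View pics/w0.png

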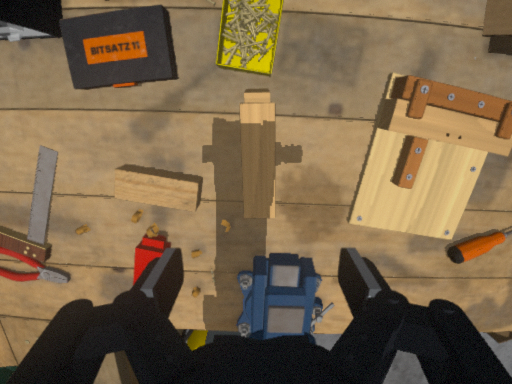

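The wrist view shows the rail at columns 240–276 and rows 92–219, with its tenon up at (258,97). The board is at the right: mortise face along row ~130–150, fence at (411,160). I'll enlarge this once to read the edges.

```bash
python3 - <<'E'
from h import *
g=np.load("w0.npy",allow_pickle=True).item(); crop(g,232,70,512,250,2.85,"pics/w1.png")
E
```

```text
(no output)
```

View pics/w1.png

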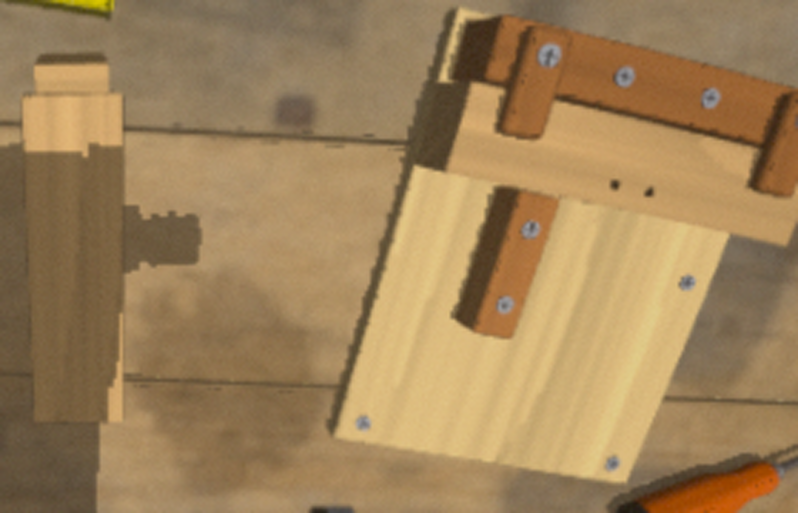

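```bash
python3 - <<'E'
from h import *
g=np.load("w0.npy",allow_pickle=True).item()
P=lambda x,y,z:onplane(g,(232+x/2.85-.3,70+y/2.85-.3),z)
q=[P(24,94,36),P(123,94,36),P(34,421,36),P(123,420,36)]
print(np.round(q,1)); f=(q[0]+q[1])/2;n=(q[2]+q[3])/2;print("rail",(f+n)/2,np.arctan2(*(f-n)[1::-1]))
print([np.arctan2(*(q[i]-q[i+2])[1::-1]).round(3) for i in (0,1)])
print("tenon", P(72,63,24))
a=P(447,170,48);b=P(787,245,48);m=(a+b)/2;print("stile",a,b,m,np.linalg.norm(a-b),np.arctan2(b[0]-a[0],a[1]-b[1]))
c=P(557,200,36);d=P(513,337,36);e=np.arctan2(*(c-d)[1::-1]);print("fence",c,d,e)
A=P(333,437,12);B=P(627,483,12);print("near",A,B,np.linalg.norm(A-B),np.arctan2(B[0]-A[0],A[1]-B[1]))
print("holes",P(615,184,48),P(649,191,48))
yaw=-.12
for yaw in(-.115,-.125):
  ex=np.array([np.cos(yaw),np.sin(yaw),0]);ey=np.array([-ex[1],ex[0],0])
  print(yaw,"y0 from fence",[(ey@x-24).round(1) for x in(c,d)],"stile mid",(ey@m).round(1),"near",(ey@(A+B)/2).round(1),"x0 stile",ex@m,"near",ex@(A+B)/2+150,"fence ends",ex@c+1,ex@d+73)
E
```

```text
[[668.5  29.6  36. ]
 [670.3 -14.6  36. ]
 [510.1  21.5  36. ]
 [512.6 -23.7  36. ]]
rail [590.40118492   3.20063646  36.        ] 0.053818801877058974
[np.float64(0.051), np.float64(0.057)]
tenon [682.96753148   8.78950085  24.        ]
stile [ 645.2044421  -161.66513479   48.        ] [ 620.87555421 -339.67136274   48.        ] [ 633.03999815 -250.66824877   48.        ] 179.6611031200238 -0.1358327558166585
fence [ 633.57046288 -223.6315401    36.        ] [ 564.97609934 -216.2845972    36.        ] -0.10670031453382131
near [ 496.61701756 -141.48091772   12.        ] [ 473.40642902 -319.79950029   12.        ] 179.82282477195395 -0.1294358811282662
holes [ 643.70682725 -242.67406558   48.        ] [ 641.59887956 -260.25481963   48.        ]
-0.115 y0 from fence [np.float64(-173.5), np.float64(-174.0)] stile mid -176.4 near -173.5 x0 stile 657.6219838590288 near 658.2733164414735 fence ends 656.0465719646421 659.0622516312181
-0.125 y0 from fence [np.float64(-166.9), np.float64(-168.2)] stile mid -169.8 near -168.4 x0 stile 659.3528065135546 near 659.9825069930537 fence ends 657.5083379306718 660.533192302173
```

```bash
python3 - <<'E'
from h import *
g=np.load("w0.npy",allow_pickle=True).item(); t=get_image("top")
for z in(0,50,100,150):print(z,onplane(g,(283,253),z).round(),onplane(t,(248,213),z).round(),onplane(g,(201,190),34).round())
print(read_state()["eef_pos"])
shift([550.4,1.2,60],.052); shift([550.4,1.2,4],.052)
E
```

```text
0 [432. -44.   0.] [454. -41.   0.] [549.  83.  34.]
50 [462. -38.  50.] [450. -41.  50.] [549.  83.  34.]
100 [492. -32. 100.] [446. -41. 100.] [549.  83.  34.]
150 [521. -26. 150.] [442. -41. 150.] [549.  83.  34.]
[585.99768127  -4.14284207 261.01619091]
shift cm [-3.51 -0.69 20.11] rotvec [ 0.0015  0.0015 -0.0167]
shift cm [-3.5  -0.7  25.71] rotvec [ 0.0015  0.0015 -0.0167]
```

Call:
send_rows:
  series:
    - {"ax": 0, "ay": 0, "az": -0.015, "dx": -1, "dy": -0.1, "dz": 1.5, "hand": 0}
    - {"ax": 0, "ay": 0, "az": -0.015, "dx": -2, "dy": -0.3, "dz": 5, "hand": 0}
    - {"ax": 0, "ay": 0, "az": -0.015, "dx": -3, "dy": -0.4, "dz": 9, "hand": 0}
    - {"ax": 0, "ay": 0, "az": -0.015, "dx": -3.6, "dy": -0.5, "dz": 13, "hand": 0}
    - {"ax": 0, "ay": 0, "az": -0.015, "dx": -3.6, "dy": -0.5, "dz": 16, "hand": 0}
    - {"ax": 0, "ay": 0, "az": -0.015, "dx": -3.6, "dy": -0.5, "dz": 17.5, "hand": 0}
    - {"ax": 0, "ay": 0, "az": -0.015, "dx": -3.6, "dy": -0.5, "dz": 18, "hand": 0}
    - {"ax": 0, "ay": 0, "az": -0.015, "dx": -3.6, "dy": -0.5, "dz": 18, "hand": 0}
    - {"ax": 0, "ay": 0, "az": -0.015, "dx": -3.6, "dy": -0.5, "dz": 18, "hand": 0}

```text
clock: 3.2
eef_pos: [551.3, 0.4, 82.4]
tool_rot: [3.141, -0.002, 0.05]
force: [-0.3, 0.3, -0.2]
width: 85.4
gripper_force: 0.0
```

```bash
python3 - <<'E'
from h import *
g=get_image("wrist"); np.save("w2.npy",g,allow_pickle=True);cv2.imwrite("pics/w2.png",g["pixels"][:,:,::-1])
s=read_state();print(np.round(s["eef_pos"],1),np.round(s["tool_rot"],3),np.round(s["force"],2)); shift([550.4,1.2,4],.052)
E
```

```text
[551.5   0.7  82.6] [ 3.141e+00 -2.000e-03  5.100e-02] [-0.95  0.31  0.06]
shift cm [-0.12 -0.06  7.86] rotvec [ 0.0004 -0.0021 -0.0012]
```

View pics/w2.png

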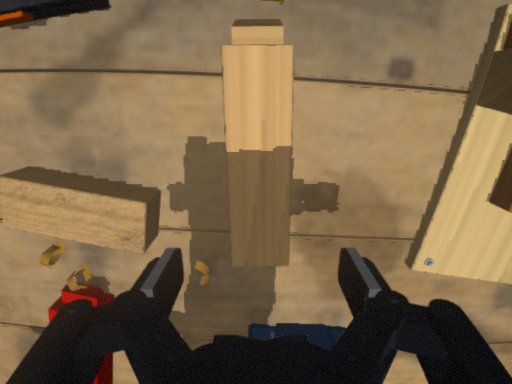

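The rail lies between the fingers with top corners at about (223,45), (293,45), (233,266) and (289,265). The offcut at (80,208) is clear of the left finger.

```bash
python3 - <<'E'
from h import *
g=np.load("w2.npy",allow_pickle=True).item()
q=[onplane(g,u,36) for u in((223,45),(293,45),(233,266),(289,265))]
print(np.round(q,1)); f=(q[0]+q[1])/2;n=(q[2]+q[3])/2;print("rail",(f+n)/2,np.arctan2(*(f-n)[1::-1]))
E
```

```text
[[667.7  29.6  36. ]
 [669.8 -14.   36. ]
 [509.5  20.1  36. ]
 [512.7 -24.4  36. ]]
rail [589.92278009   2.84208017  36.        ] 0.06297371027984677
```

Call:
send_rows:
  series:
    - {"ax": 0, "ay": 0, "az": 0, "dx": 0, "dy": 0, "dz": 1.5, "hand": 0}
    - {"ax": 0, "ay": 0, "az": 0, "dx": 0, "dy": 0, "dz": 3.5, "hand": 0}
    - {"ax": 0, "ay": 0, "az": 0, "dx": 0, "dy": 0, "dz": 5.5, "hand": 0}
    - {"ax": 0, "ay": 0, "az": 0, "dx": 0, "dy": 0, "dz": 7, "hand": 0}
    - {"ax": 0, "ay": 0, "az": 0, "dx": 0, "dy": 0, "dz": 7.8, "hand": 0}
    - {"ax": 0, "ay": 0, "az": 0, "dx": 0, "dy": 0, "dz": 7.8, "hand": 0}
    - {"ax": 0, "ay": 0, "az": 0, "dx": 0, "dy": 0, "dz": 7.8, "hand": 0}

```text
clock: 3.95
eef_pos: [551.2, 1.4, 3.8]
tool_rot: [3.142, -0.001, 0.052]
force: [-0.8, 0.5, -0.4]
width: 85.3
gripper_force: 0.0
```

Consistent, so close.

Call:
send_rows:
  series:
    - {"ax": 0, "ay": 0, "az": 0, "dx": 0, "dy": 0, "dz": 0, "hand": 0.2}
    - {"ax": 0, "ay": 0, "az": 0, "dx": 0, "dy": 0, "dz": 0, "hand": 0.3}
    - {"ax": 0, "ay": 0, "az": 0, "dx": 0, "dy": 0, "dz": 0, "hand": 0.4}
    - {"ax": 0, "ay": 0, "az": 0, "dx": 0, "dy": 0, "dz": 0, "hand": 0.5}
    - {"ax": 0, "ay": 0, "az": 0, "dx": 0, "dy": 0, "dz": 0, "hand": 0.6}
    - {"ax": 0, "ay": 0, "az": 0, "dx": 0, "dy": 0, "dz": 0, "hand": 1}
    - {"ax": 0, "ay": 0, "az": 0, "dx": 0, "dy": 0, "dz": 0, "hand": 1}
    - {"ax": 0, "ay": 0, "az": 0, "dx": 0, "dy": 0, "dz": 0, "hand": 1}
    - {"ax": 0, "ay": 0, "az": 0, "dx": 0, "dy": 0, "dz": 0, "hand": 1}
    - {"ax": 0, "ay": 0, "az": 0, "dx": 0, "dy": 0, "dz": 0, "hand": 1}

```text
clock: 4.95
eef_pos: [551.1, 1.5, 4.0]
tool_rot: [3.142, -0.001, 0.052]
force: [-0.7, -0.3, 6.0]
width: 45.0
gripper_force: 62.4
```

```bash
python3 - <<'E'
from h import *
s=read_state();[print(k,np.round(s[k],3)) for k in ("clock","eef_pos","tool_rot","force","torque","width","gripper_force")]
E
```

```text
clock 4.95
eef_pos [551.085   1.471   3.993]
tool_rot [ 3.142e+00 -1.000e-03  5.200e-02]
force [-0.683 -0.325  5.985]
torque [-0.028  0.198  0.024]
width 45.032
gripper_force 62.425
```

Call:
send_rows:
  series:
    - {"ax": 0, "ay": 0, "az": 0, "dx": 0, "dy": 0, "dz": -1, "hand": 1}
    - {"ax": 0, "ay": 0, "az": 0, "dx": 0, "dy": 0, "dz": -3, "hand": 1}
    - {"ax": 0, "ay": 0, "az": 0, "dx": 0, "dy": 0, "dz": -6, "hand": 1}
    - {"ax": 0, "ay": 0, "az": 0, "dx": 0, "dy": 1, "dz": -8.5, "hand": 1}
    - {"ax": 0, "ay": 0, "az": 0, "dx": 0, "dy": 4, "dz": -9.6, "hand": 1}
    - {"ax": 0, "ay": 0, "az": 0, "dx": 0, "dy": 8, "dz": -9.6, "hand": 1}
    - {"ax": 0, "ay": 0, "az": 0.04, "dx": 0, "dy": 12, "dz": -9.6, "hand": 1}
    - {"ax": 0, "ay": 0, "az": 0.08, "dx": -1, "dy": 16, "dz": -9.6, "hand": 1}
    - {"ax": 0, "ay": 0, "az": 0.12, "dx": -2.5, "dy": 19.5, "dz": -9.6, "hand": 1}
    - {"ax": 0, "ay": 0, "az": 0.15, "dx": -4.5, "dy": 22, "dz": -9.6, "hand": 1}

```text
clock: 5.95
eef_pos: [516.8, -223.8, 99.7]
tool_rot: [3.14, -0.001, -0.102]
force: [-0.3, -0.4, -0.9]
width: 45.2
gripper_force: 61.7
```

```bash
python3 - <<'E'
from h import *
s=read_state();[print(k,np.round(s[k],3)) for k in ("clock","eef_pos","tool_rot","force","torque","width","gripper_force")]
shift([475.1,-233.3,70],-.125)
E
```

```text
clock 5.95
eef_pos [ 516.812 -223.753   99.73 ]
tool_rot [ 3.14e+00 -1.00e-03 -1.02e-01]
force [-0.281 -0.43  -0.933]
torque [ 0.012  0.048 -0.037]
width 45.174
gripper_force 61.688
shift cm [-4.06  1.37  2.97] rotvec [ 0.0015 -0.0013  0.0231]
```

Call:
send_rows:
  series:
    - {"ax": 0, "ay": 0, "az": 0.01, "dx": -1.5, "dy": 0.6, "dz": 0.5, "hand": 1}
    - {"ax": 0, "ay": 0, "az": 0.02, "dx": -3, "dy": 1.2, "dz": 1.5, "hand": 1}
    - {"ax": 0, "ay": 0, "az": 0.026, "dx": -4.1, "dy": 1.6, "dz": 2.5, "hand": 1}
    - {"ax": 0, "ay": 0, "az": 0.026, "dx": -4.1, "dy": 1.6, "dz": 3, "hand": 1}
    - {"ax": 0, "ay": 0, "az": 0.026, "dx": -4.1, "dy": 1.6, "dz": 3, "hand": 1}
    - {"ax": 0, "ay": 0, "az": 0.026, "dx": -4.1, "dy": 1.6, "dz": 3, "hand": 1}
    - {"ax": 0, "ay": 0, "az": 0.026, "dx": -4.1, "dy": 1.6, "dz": 3, "hand": 1}

```text
clock: 6.65
eef_pos: [476.0, -232.2, 69.8]
tool_rot: [3.141, -0.002, -0.123]
force: [0.0, -0.6, -2.6]
width: 45.1
gripper_force: 61.6
```

```bash
python3 - <<'E'
from h import *
g=get_image("wrist"); np.save("w3.npy",g,allow_pickle=True);crop(g,80,0,480,300,2,"pics/w3.png")
s=read_state();[print(k,np.round(s[k],3)) for k in ("clock","eef_pos","tool_rot","force","width","gripper_force")]
E
```

```text
clock 6.7
eef_pos [ 475.838 -232.203   69.755]
tool_rot [ 3.141e+00 -1.000e-03 -1.230e-01]
force [-0.019 -0.827 -1.406]
width 45.121
gripper_force 61.643
```

View pics/w3.png

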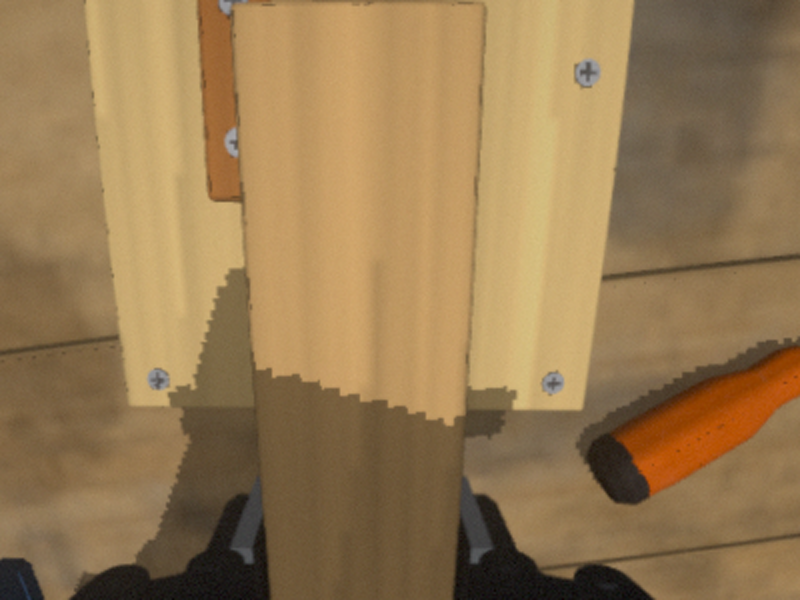

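The rail is held straight above the lane. Its shoulder edge is at crop row 4 (columns 233–484), and the board's near edge runs from (130,406) to (583,410). The fence end is at (210–240,200), partly hidden.

```bash
python3 - <<'E'
from h import *
g=np.load("w3.npy",allow_pickle=True).item()
P=lambda x,y,z:onplane(g,(80+x/2-.25,y/2-.25),z)
A,B=P(130,406,12),P(583,410,12);L=P(92,0,12);Rr=P(633,0,12)
print("near",A.round(1),B.round(1),np.linalg.norm(A-B),"yaws",np.arctan2(B[0]-A[0],A[1]-B[1]),np.arctan2(*(L-A)[1::-1]),np.arctan2(*(Rr-B)[1::-1]))
z=101.8;a,b,c,d=P(233,4,z),P(484,4,z),P(270,598,z),P(455,598,z)
print("rail",a.round(1),b.round(1),np.linalg.norm(a-b),"yaws",np.arctan2(*(a-c)[1::-1]),np.arctan2(*(b-d)[1::-1]),np.arctan2(b[0]-a[0],a[1]-b[1]))
yaw=-.125;ex=np.array([np.cos(yaw),np.sin(yaw),0]);ey=np.array([-ex[1],ex[0],0])
M=(A+B)/2+150*ex;print("mortise",M); s=(a+b)/2-M;print("shoulder in board",ex@s,ey@s)
e=np.array(read_state()["eef_pos"]);print("tcp in board",ex@(e-M),ey@(e-M),"shoulder rel tcp",ex@((a+b)/2-e),ey@((a+b)/2-e))
f=P(210,199,36)-M;print("fence corner",ex@f,ey@f,"expect -73,46")
E
```

```text
near [ 495.8 -143.1   12. ] [ 472.4 -319.3   12. ] 177.811746334805 yaws -0.13212661720879176 -0.14810728887503924 -0.12917865181180638
rail [ 595.7 -224.   101.8] [ 590.2 -268.   101.8] 44.312261219556525 yaws -0.12107032046463495 -0.11200508805015666 -0.12337553855549609
mortise [ 632.94467096 -249.9162234    12.        ]
shoulder in board -40.16192718486634 -1.1136735743541815
tcp in board -158.08934140867348 -2.012692588319117 shoulder rel tcp 117.92741422380715 0.8990190139649354
fence corner -72.81363184390099 44.62170944674974 expect -73,46
```

Call:
send_rows:
  series:
    - {"ax": 0, "ay": 0, "az": 0.007, "dx": 0, "dy": 0.2, "dz": 1, "hand": 1}
    - {"ax": 0, "ay": 0, "az": 0.007, "dx": 0, "dy": 0.2, "dz": 2.5, "hand": 1}
    - {"ax": 0, "ay": 0, "az": 0.007, "dx": 0, "dy": 0.2, "dz": 4, "hand": 1}
    - {"ax": 0, "ay": 0, "az": 0.007, "dx": 0, "dy": 0.2, "dz": 4.8, "hand": 1}
    - {"ax": 0, "ay": 0, "az": 0.007, "dx": 0, "dy": 0.2, "dz": 5, "hand": 1}
    - {"ax": 0, "ay": 0, "az": 0.007, "dx": 0, "dy": 0.2, "dz": 5.1, "hand": 1}
    - {"ax": 0, "ay": 0, "az": 0.007, "dx": 0, "dy": 0.2, "dz": 5.1, "hand": 1}
    - {"ax": 0, "ay": 0, "az": 0.007, "dx": 0, "dy": 0.2, "dz": 5.1, "hand": 1}

```text
clock: 7.5
eef_pos: [474.9, -234.7, 18.8]
tool_rot: [3.141, -0.001, -0.131]
force: [1.0, -0.1, -0.6]
width: 45.2
gripper_force: 61.6
```

Call:
send_rows:
  series:
    - {"ax": 0, "ay": 0, "az": 0, "dx": 0, "dy": 0, "dz": 0.05, "hand": 1}
    - {"ax": 0, "ay": 0, "az": 0, "dx": 0, "dy": 0, "dz": 0.1, "hand": 1}
    - {"ax": 0, "ay": 0, "az": 0, "dx": 0, "dy": 0, "dz": 0.15, "hand": 1}
    - {"ax": 0, "ay": 0, "az": 0, "dx": 0, "dy": 0, "dz": 0.2, "hand": 1}
    - {"ax": 0, "ay": 0, "az": 0, "dx": 0, "dy": 0, "dz": 0.25, "hand": 1}
    - {"ax": 0, "ay": 0, "az": 0, "dx": 0, "dy": 0, "dz": 0.25, "hand": 1}

```text
clock: 8.1
eef_pos: [474.5, -234.5, 16.0]
tool_rot: [3.142, -0.0, -0.131]
force: [-0.8, -0.3, 2.0]
width: 45.6
gripper_force: 61.9
```

```bash
python3 - <<'E'
from h import *
g=get_image("wrist"); np.save("w4.npy",g,allow_pickle=True);crop(g,80,0,480,300,2,"pics/w4.png")
s=read_state();[print(k,np.round(s[k],3)) for k in ("clock","eef_pos","tool_rot","force","torque","width","gripper_force")]
E
```

```text
clock 8.15
eef_pos [ 474.499 -234.461   16.   ]
tool_rot [ 3.142 -0.    -0.131]
force [-1.062  0.613  1.345]
torque [0.066 0.123 0.047]
width 45.061
gripper_force 61.935
```

View pics/w4.png

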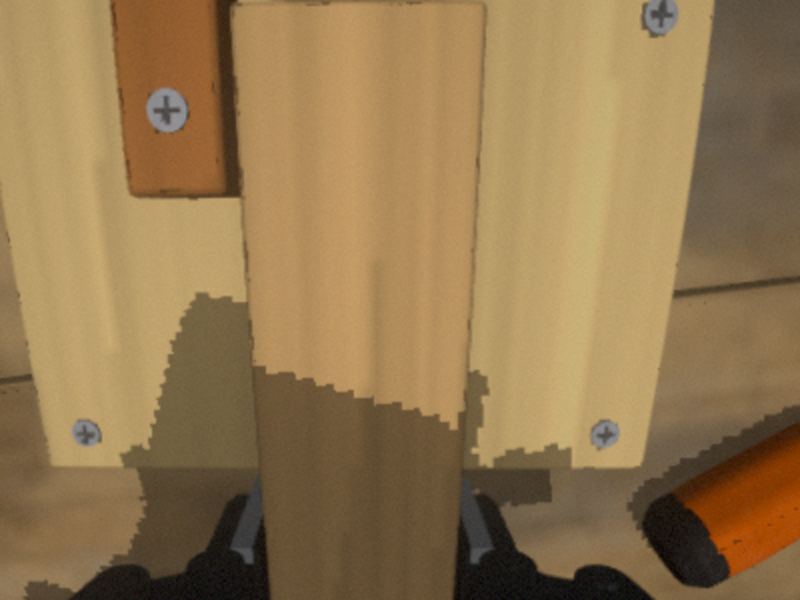

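The rail is lying on the board. The gap to the fence shows between crop columns 222 and 240 at row 190, and the shoulder edge is parallel to the board's near edge (row 466).

```bash
python3 - <<'E'
from h import *
g=np.load("w4.npy",allow_pickle=True).item()
P=lambda x,y,z:onplane(g,(80+x/2-.25,y/2-.25),z)
A,B=P(50,466,12),P(643,466,12);w=np.arctan2(B[0]-A[0],A[1]-B[1]);L=P(-1,200,12);Rr=P(711,0,12)
print("near yaw",w,np.linalg.norm(A-B),np.arctan2(*(P(33,350,12)-P(5,210,12))[1::-1]),np.arctan2(*(Rr-B)[1::-1]))
F=[P(216,2,36),P(223,190,36),P(131,194,36)]; z=48
a,b,c,d=P(232,4,z),P(485,4,z),P(266,500,z),P(460,500,z)
print("fence yaw",np.arctan2(*(F[0]-F[1])[1::-1]),"rail yaws",np.arctan2(*(a-c)[1::-1]),np.arctan2(*(b-d)[1::-1]),np.arctan2(b[0]-a[0],a[1]-b[1]),np.linalg.norm(a-b))
yaw=-.13;ex=np.array([np.cos(yaw),np.sin(yaw),0]);ey=np.array([-ex[1],ex[0],0])
M=(A+B)/2+150*ex;print("M",M);
for n,p in dict(fence=F,rail=(a,b,c,d)).items(): print(n,[(round(ex@(q-M),1),round(ey@(q-M),1)) for q in p])
e=np.array(read_state()["eef_pos"]);print("tcp",ex@(e-M),ey@(e-M))
E
```

```text
near yaw -0.13019320692298303 178.46092352465823 3.03603999180247 -0.1233910904662166
fence yaw -0.15342492930168994 rail yaws -0.12007130690183383 -0.12386805378609932 -0.1315455562994066 44.597095867091106
M [ 633.25852216 -250.37566753   12.        ]
fence [(np.float64(-37.5), np.float64(23.6)), (np.float64(-73.0), np.float64(24.5)), (np.float64(-73.5), np.float64(44.3))]
rail [(np.float64(-41.7), np.float64(18.0)), (np.float64(-41.7), np.float64(-26.6)), (np.float64(-140.1), np.float64(17.0)), (np.float64(-140.1), np.float64(-27.2))]
tcp -159.4833039017164 -4.800310798204684
```

Call:
send_rows:
  series:
    - {"ax": 0, "ay": 0, "az": 0, "dx": 0.2, "dy": -0.1, "dz": 0, "hand": 1}
    - {"ax": 0, "ay": 0, "az": 0, "dx": 0.5, "dy": -0.2, "dz": 0, "hand": 1}
    - {"ax": 0, "ay": 0, "az": 0, "dx": 0.8, "dy": -0.3, "dz": 0, "hand": 1}
    - {"ax": 0, "ay": 0, "az": 0, "dx": 1.1, "dy": -0.35, "dz": 0, "hand": 1}
    - {"ax": 0, "ay": 0, "az": 0, "dx": 1.4, "dy": -0.35, "dz": 0, "hand": 1}
    - {"ax": 0, "ay": 0, "az": 0, "dx": 1.5, "dy": -0.35, "dz": 0, "hand": 1}
    - {"ax": 0, "ay": 0, "az": 0, "dx": 1.5, "dy": -0.35, "dz": 0, "hand": 1}

```text
clock: 8.85
eef_pos: [488.7, -233.0, 16.0]
tool_rot: [-3.142, 0.002, -0.132]
force: [-4.1, -0.5, 6.1]
width: 45.3
gripper_force: 62.4
```

Call:
send_rows:
  series:
    - {"ax": 0, "ay": 0, "az": 0, "dx": 0, "dy": -0.05, "dz": 0, "hand": 1}
    - {"ax": 0, "ay": 0, "az": 0, "dx": 0, "dy": -0.1, "dz": 0, "hand": 1}
    - {"ax": 0, "ay": 0, "az": 0, "dx": 0, "dy": -0.1, "dz": 0, "hand": 1}

```text
clock: 9.15
eef_pos: [489.3, -232.6, 16.0]
tool_rot: [3.141, 0.001, -0.132]
force: [-3.5, -1.1, 6.1]
width: 45.2
gripper_force: 62.4
```

Call:
send_rows:
  series:
    - {"ax": 0, "ay": 0, "az": 0, "dx": 0, "dy": -0.05, "dz": 0, "hand": 1}
    - {"ax": 0, "ay": 0, "az": 0, "dx": 0, "dy": -0.05, "dz": 0, "hand": 1}

```text
clock: 9.35
eef_pos: [489.9, -232.1, 16.0]
tool_rot: [3.141, -0.0, -0.132]
force: [-3.9, -2.4, 4.8]
width: 45.1
gripper_force: 62.3
```

Call:
send_rows:
  series:
    - {"ax": 0, "ay": 0, "az": 0, "dx": 0, "dy": -0.05, "dz": 0, "hand": 1}
    - {"ax": 0, "ay": 0, "az": 0, "dx": 0, "dy": -0.05, "dz": 0, "hand": 1}

```text
clock: 9.55
eef_pos: [490.4, -231.5, 16.0]
tool_rot: [3.141, -0.001, -0.132]
force: [-2.8, -2.1, 5.8]
width: 45.4
gripper_force: 62.2
```

Call:
send_rows:
  series:
    - {"ax": 0, "ay": 0, "az": 0, "dx": 0, "dy": -0.05, "dz": 0, "hand": 1}
    - {"ax": 0, "ay": 0, "az": 0, "dx": 0, "dy": -0.05, "dz": 0, "hand": 1}

```text
clock: 9.75
eef_pos: [490.5, -231.4, 16.0]
tool_rot: [3.141, -0.001, -0.132]
force: [-2.1, -4.6, 5.6]
width: 45.5
gripper_force: 62.3
```

Call:
send_rows:
  series:
    - {"ax": 0, "ay": 0, "az": 0, "dx": 0, "dy": -0.05, "dz": 0, "hand": 1}
    - {"ax": 0, "ay": 0, "az": 0, "dx": 0, "dy": -0.05, "dz": 0, "hand": 1}

```text
clock: 9.95
eef_pos: [490.5, -231.3, 16.0]
tool_rot: [3.14, -0.001, -0.133]
force: [-3.1, -3.6, 5.7]
width: 45.1
gripper_force: 62.2
```

Call:
send_rows:
  series:
    - {"ax": 0, "ay": 0, "az": 0, "dx": 0, "dy": -0.05, "dz": 0, "hand": 1}
    - {"ax": 0, "ay": 0, "az": 0, "dx": 0, "dy": -0.05, "dz": 0, "hand": 1}

```text
clock: 10.15
eef_pos: [490.5, -231.1, 16.0]
tool_rot: [3.14, -0.001, -0.133]
force: [-3.5, -5.1, 4.8]
width: 45.0
gripper_force: 62.2
```

Call:
send_rows:
  series:
    - {"ax": 0, "ay": 0, "az": 0, "dx": 0, "dy": 0.1, "dz": 0, "hand": 1}
    - {"ax": 0, "ay": 0, "az": 0, "dx": 0, "dy": 0.2, "dz": 0, "hand": 1}
    - {"ax": 0, "ay": 0, "az": 0, "dx": 0, "dy": 0.25, "dz": 0, "hand": 1}
    - {"ax": 0, "ay": 0, "az": 0, "dx": 0.1, "dy": 0.25, "dz": 0, "hand": 1}
    - {"ax": 0, "ay": 0, "az": 0, "dx": 0.2, "dy": 0.25, "dz": 0, "hand": 1}
    - {"ax": 0, "ay": 0, "az": 0, "dx": 0.3, "dy": 0.25, "dz": 0, "hand": 1}

```text
clock: 10.75
eef_pos: [490.4, -231.2, 16.0]
tool_rot: [-3.14, 0.005, -0.132]
force: [-9.3, 0.9, 14.7]
width: 45.3
gripper_force: 63.2
```

```bash
cat >> h.py <<'E'
def rep(yaw=-.13):
    s=read_state();e=np.array(s["eef_pos"])-[633.26,-250.38,12];c,n=np.cos(yaw),np.sin(yaw);f=np.array(s["force"])
    r=lambda v:np.round([c*v[0]+n*v[1],-n*v[0]+c*v[1],v[2]],2)
    print("t",s["clock"],"tcp board",r(e),"force board",r(f),"rot",np.round(s["tool_rot"],3),"mom",np.round(s["torque"],2),"w",round(float(s["width"]),1))
E
python3 -c "
from h import *
rep()"
```

```text
t 10.75 tcp board [-144.17    0.51    3.99] force board [-9.29 -0.35 14.69] rot [-3.14   0.005 -0.132] mom [-0.29  1.47 -0.38] w 45.3
```

Call:
send_rows:
  series:
    - {"ax": 0, "ay": 0, "az": 0, "dx": 0, "dy": 0, "dz": -0.05, "hand": 1}
    - {"ax": 0, "ay": 0, "az": 0, "dx": 0, "dy": 0, "dz": -0.1, "hand": 1}
    - {"ax": 0, "ay": 0, "az": 0, "dx": 0, "dy": 0, "dz": -0.1, "hand": 1}

```text
clock: 11.05
eef_pos: [493.1, -231.9, 16.4]
tool_rot: [-3.141, 0.0, -0.131]
force: [-1.8, -1.7, -1.3]
width: 45.5
gripper_force: 61.5
```

```bash
python3 -c "
from h import *
rep()"
```

```text
t 11.05 tcp board [-141.34    0.21    4.4 ] force board [-1.54 -1.92 -1.3 ] rot [-3.141  0.    -0.131] mom [-0.37  0.25 -0.14] w 45.5
```

Call:
send_rows:
  series:
    - {"ax": 0, "ay": 0, "az": 0, "dx": 0, "dy": 0.08, "dz": 0.02, "hand": 1}
    - {"ax": 0, "ay": 0, "az": 0, "dx": 0.1, "dy": 0.08, "dz": 0.03, "hand": 1}
    - {"ax": 0, "ay": 0, "az": 0, "dx": 0.25, "dy": 0.08, "dz": 0.03, "hand": 1}
    - {"ax": 0, "ay": 0, "az": 0, "dx": 0.4, "dy": 0.08, "dz": 0.03, "hand": 1}
    - {"ax": 0, "ay": 0, "az": 0, "dx": 0.5, "dy": 0.08, "dz": 0.03, "hand": 1}
    - {"ax": 0, "ay": 0, "az": 0, "dx": 0.5, "dy": 0.08, "dz": 0.03, "hand": 1}

```text
clock: 11.65
eef_pos: [498.2, -233.7, 16.5]
tool_rot: [-3.142, -0.0, -0.131]
force: [-0.3, -0.1, -0.7]
width: 44.9
gripper_force: 61.5
```

```bash
python3 -c "
from h import *
rep()"
```

```text
t 11.65 tcp board [-136.11   -1.      4.53] force board [-0.29 -0.14 -0.71] rot [-3.142 -0.    -0.131] mom [ 0.04  0.04 -0.02] w 44.9
```

Call:
send_rows:
  series:
    - {"ax": 0, "ay": 0, "az": 0, "dx": 0, "dy": -0.03, "dz": 0.03, "hand": 1}
    - {"ax": 0, "ay": 0, "az": 0, "dx": 0.1, "dy": -0.03, "dz": 0.03, "hand": 1}
    - {"ax": 0, "ay": 0, "az": 0, "dx": 0.2, "dy": -0.03, "dz": 0.03, "hand": 1}
    - {"ax": 0, "ay": 0, "az": 0, "dx": 0.3, "dy": -0.03, "dz": 0.03, "hand": 1}
    - {"ax": 0, "ay": 0, "az": 0, "dx": 0.4, "dy": -0.03, "dz": 0.03, "hand": 1}
    - {"ax": 0, "ay": 0, "az": 0, "dx": 0.4, "dy": -0.03, "dz": 0.03, "hand": 1}

```text
clock: 12.25
eef_pos: [502.1, -234.1, 16.3]
tool_rot: [3.142, -0.0, -0.131]
force: [0.1, -0.2, -1.9]
width: 45.3
gripper_force: 61.6
```

```bash
python3 -c "
from h import *
rep()"
```

```text
t 12.25 tcp board [-132.19   -0.83    4.26] force board [ 0.15 -0.22 -1.95] rot [ 3.142 -0.    -0.131] mom [-0.01  0.04 -0.03] w 45.3
```

Call:
send_rows:
  series:
    - {"ax": 0, "ay": 0, "az": 0, "dx": 0.1, "dy": 0, "dz": 0.01, "hand": 1}
    - {"ax": 0, "ay": 0, "az": 0, "dx": 0.2, "dy": 0, "dz": 0.01, "hand": 1}
    - {"ax": 0, "ay": 0, "az": 0, "dx": 0.3, "dy": 0, "dz": 0.01, "hand": 1}
    - {"ax": 0, "ay": 0, "az": 0, "dx": 0.4, "dy": 0, "dz": 0.01, "hand": 1}
    - {"ax": 0, "ay": 0, "az": 0, "dx": 0.5, "dy": 0, "dz": 0.01, "hand": 1}
    - {"ax": 0, "ay": 0, "az": 0, "dx": 0.6, "dy": 0, "dz": 0.01, "hand": 1}
    - {"ax": 0, "ay": 0, "az": 0, "dx": 0.6, "dy": 0, "dz": 0.01, "hand": 1}

```text
clock: 12.95
eef_pos: [508.1, -234.8, 16.1]
tool_rot: [3.142, -0.0, -0.131]
force: [0.2, 0.3, -1.2]
width: 45.1
gripper_force: 61.6
```

```bash
python3 -c "
from h import *
rep()"
```

```text
t 12.95 tcp board [-126.16   -0.8     4.12] force board [ 0.14  0.3  -1.21] rot [ 3.142 -0.    -0.131] mom [-0.02  0.03 -0.01] w 45.1
```

Call:
send_rows:
  series:
    - {"ax": 0, "ay": 0, "az": 0, "dx": 0.05, "dy": 0, "dz": 0.01, "hand": 1}
    - {"ax": 0, "ay": 0, "az": 0, "dx": 0.1, "dy": 0, "dz": 0.01, "hand": 1}
    - {"ax": 0, "ay": 0, "az": 0, "dx": 0.15, "dy": 0, "dz": 0.01, "hand": 1}
    - {"ax": 0, "ay": 0, "az": 0, "dx": 0.2, "dy": 0, "dz": 0.01, "hand": 1}
    - {"ax": 0, "ay": 0, "az": 0, "dx": 0.25, "dy": 0, "dz": 0.01, "hand": 1}
    - {"ax": 0, "ay": 0, "az": 0, "dx": 0.3, "dy": 0, "dz": 0.01, "hand": 1}
    - {"ax": 0, "ay": 0, "az": 0, "dx": 0.35, "dy": 0, "dz": 0.01, "hand": 1}
    - {"ax": 0, "ay": 0, "az": 0, "dx": 0.4, "dy": 0, "dz": 0.01, "hand": 1}
    - {"ax": 0, "ay": 0, "az": 0, "dx": 0.45, "dy": 0, "dz": 0.01, "hand": 1}
    - {"ax": 0, "ay": 0, "az": 0, "dx": 0.5, "dy": 0, "dz": 0.01, "hand": 1}

```text
clock: 13.95
eef_pos: [512.8, -235.5, 16.0]
tool_rot: [3.142, 0.0, -0.131]
force: [-0.6, 0.2, -0.4]
width: 45.2
gripper_force: 61.6
```

Call:
send_rows:
  series:
    - {"ax": 0, "ay": 0, "az": 0, "dx": 0.03, "dy": 0, "dz": 0, "hand": 1}
    - {"ax": 0, "ay": 0, "az": 0, "dx": 0.06, "dy": 0, "dz": 0, "hand": 1}
    - {"ax": 0, "ay": 0, "az": 0, "dx": 0.09, "dy": 0, "dz": 0, "hand": 1}
    - {"ax": 0, "ay": 0, "az": 0, "dx": 0.12, "dy": 0, "dz": 0, "hand": 1}
    - {"ax": 0, "ay": 0, "az": 0, "dx": 0.15, "dy": 0, "dz": 0, "hand": 1}

```text
clock: 14.45
eef_pos: [514.1, -235.7, 16.0]
tool_rot: [-3.142, 0.0, -0.131]
force: [-0.9, 0.1, 0.6]
width: 45.4
gripper_force: 61.7
```

```bash
python3 -c "
from h import *
rep()"
```

```text
t 14.45 tcp board [-120.05   -0.85    4.04] force board [-0.9   0.01  0.59] rot [-3.142  0.    -0.131] mom [-0.02  0.24 -0.05] w 45.4
```

Call:
send_rows:
  series:
    - {"ax": 0, "ay": 0, "az": 0, "dx": 0.03, "dy": 0, "dz": 0, "hand": 1}
    - {"ax": 0, "ay": 0, "az": 0, "dx": 0.06, "dy": 0, "dz": 0, "hand": 1}
    - {"ax": 0, "ay": 0, "az": 0, "dx": 0.09, "dy": 0, "dz": 0, "hand": 1}
    - {"ax": 0, "ay": 0, "az": 0, "dx": 0.12, "dy": 0, "dz": 0, "hand": 1}
    - {"ax": 0, "ay": 0, "az": 0, "dx": 0.12, "dy": 0, "dz": 0, "hand": 1}

```text
clock: 14.95
eef_pos: [514.0, -235.6, 16.0]
tool_rot: [-3.141, 0.002, -0.131]
force: [-5.4, 2.1, 4.6]
width: 45.2
gripper_force: 62.3
```

Call:
send_rows:
  series:
    - {"ax": 0, "ay": 0, "az": 0, "dx": 0.03, "dy": 0, "dz": 0, "hand": 1}
    - {"ax": 0, "ay": 0, "az": 0, "dx": 0.06, "dy": 0, "dz": 0, "hand": 1}
    - {"ax": 0, "ay": 0, "az": 0, "dx": 0.09, "dy": 0, "dz": 0, "hand": 1}
    - {"ax": 0, "ay": 0, "az": 0, "dx": 0.09, "dy": 0, "dz": 0, "hand": 1}

```text
clock: 15.35
eef_pos: [514.0, -235.6, 16.0]
tool_rot: [-3.141, 0.004, -0.131]
force: [-7.9, 1.6, 7.1]
width: 45.6
gripper_force: 62.5
```

```bash
python3 -c "
from h import *
rep()"
```

```text
t 15.35 tcp board [-120.12   -0.81    3.99] force board [-8.04  0.55  7.13] rot [-3.141  0.004 -0.131] mom [0.11 1.11 0.04] w 45.6
```

Stalled at −8 N, with some downward load on the board. I'll shed that load to tell friction from true shoulder contact.

Call:
send_rows:
  series:
    - {"ax": 0, "ay": 0, "az": 0, "dx": 0, "dy": 0, "dz": -0.03, "hand": 1}
    - {"ax": 0, "ay": 0, "az": 0, "dx": 0, "dy": 0, "dz": -0.06, "hand": 1}
    - {"ax": 0, "ay": 0, "az": 0, "dx": 0, "dy": 0, "dz": -0.06, "hand": 1}

```text
clock: 15.65
eef_pos: [514.1, -235.5, 16.2]
tool_rot: [-3.141, 0.004, -0.132]
force: [-5.3, 0.2, 1.3]
width: 45.2
gripper_force: 61.8
```

```bash
python3 -c "
from h import *
rep()
g=get_image('wrist'); crop(g,80,0,480,300,2,'pics/w5.png')
t=get_image('top'); crop(t,270,140,340,215,8,'pics/t5.png')"
```

```text
t 15.65 tcp board [-120.08   -0.73    4.16] force board [-5.24 -0.49  1.25] rot [-3.141  0.004 -0.132] mom [ 0.04  0.97 -0.09] w 45.2
```

View pics/t5.png

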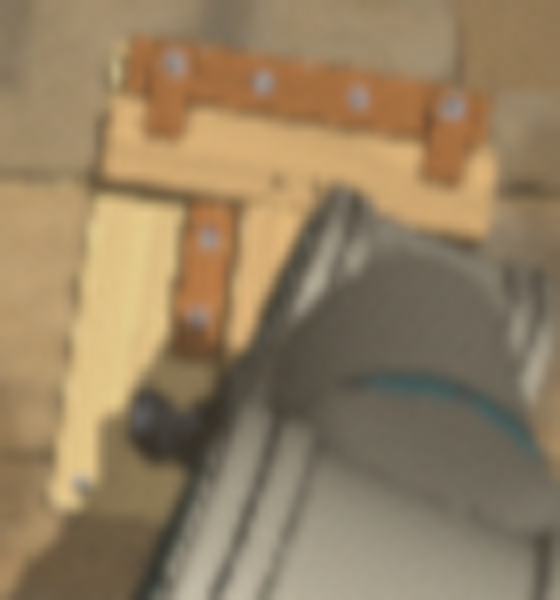

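The top view shows the rail running up to the stile face with no gap at crop (270,200). The push stays at about 5 N with almost no downward load, so the shoulder is seated. Next I'll build the push to about 10 N and level out the slight pitch.

Call:
send_rows:
  series:
    - {"ax": 0, "ay": 0.002, "az": 0, "dx": 0.03, "dy": 0, "dz": 0, "hand": 1}
    - {"ax": 0, "ay": 0.004, "az": 0, "dx": 0.06, "dy": 0, "dz": 0, "hand": 1}
    - {"ax": 0, "ay": 0.006, "az": 0, "dx": 0.09, "dy": 0, "dz": 0, "hand": 1}
    - {"ax": 0, "ay": 0.006, "az": 0, "dx": 0.12, "dy": 0, "dz": 0, "hand": 1}
    - {"ax": 0, "ay": 0.006, "az": 0, "dx": 0.12, "dy": 0, "dz": 0, "hand": 1}

```text
clock: 16.25
eef_pos: [514.2, -235.5, 16.0]
tool_rot: [-3.141, 0.0, -0.132]
force: [-7.8, 1.8, 3.2]
width: 45.2
gripper_force: 62.0
```

```bash
python3 -c "
from h import *
rep()"
```

```text
t 16.25 tcp board [-120.01   -0.71    4.03] force board [-7.92  0.77  3.19] rot [-3.141  0.    -0.132] mom [ 0.15  1.38 -0.08] w 45.2
```

Call:
send_rows:
  series:
    - {"ax": 0, "ay": 0.001, "az": 0, "dx": 0.03, "dy": 0, "dz": -0.01, "hand": 1}
    - {"ax": 0, "ay": 0.002, "az": 0, "dx": 0.06, "dy": 0, "dz": -0.02, "hand": 1}
    - {"ax": 0, "ay": 0.003, "az": 0, "dx": 0.09, "dy": 0, "dz": -0.02, "hand": 1}
    - {"ax": 0, "ay": 0.003, "az": 0, "dx": 0.11, "dy": 0, "dz": -0.02, "hand": 1}
    - {"ax": 0, "ay": 0.003, "az": 0, "dx": 0.11, "dy": 0, "dz": -0.02, "hand": 1}

```text
clock: 16.75
eef_pos: [514.2, -235.5, 16.0]
tool_rot: [-3.14, -0.001, -0.132]
force: [-8.7, 1.3, 4.5]
width: 45.4
gripper_force: 62.0
```

```bash
python3 -c "
from h import *
rep()"
```

```text
t 16.75 tcp board [-119.96   -0.65    4.04] force board [-8.8   0.13  4.54] rot [-3.14e+00 -1.00e-03 -1.32e-01] mom [ 0.08  1.78 -0.  ] w 45.4
```

Call:
send_rows:
  series:
    - {"ax": 0, "ay": 0, "az": 0, "dx": 0.03, "dy": 0, "dz": -0.02, "hand": 1}
    - {"ax": 0, "ay": 0, "az": 0, "dx": 0.06, "dy": 0, "dz": -0.03, "hand": 1}
    - {"ax": 0, "ay": 0, "az": 0, "dx": 0.08, "dy": 0, "dz": -0.03, "hand": 1}
    - {"ax": 0, "ay": 0, "az": 0, "dx": 0.08, "dy": 0, "dz": -0.03, "hand": 1}
    - {"ax": 0, "ay": 0, "az": 0, "dx": 0.08, "dy": 0, "dz": -0.03, "hand": 1}

```text
clock: 17.25
eef_pos: [514.2, -235.5, 16.1]
tool_rot: [-3.14, 0.001, -0.132]
force: [-9.5, 1.0, 2.3]
width: 45.3
gripper_force: 62.0
```

```bash
python3 -c "
from h import *
rep()"
```

```text
t 17.25 tcp board [-119.96   -0.66    4.05] force board [-9.51 -0.21  2.28] rot [-3.14e+00  1.00e-03 -1.32e-01] mom [ 0.09  1.91 -0.04] w 45.3
```

Call:
send_rows:
  series:
    - {"ax": 0, "ay": 0, "az": 0, "dx": 0, "dy": 0, "dz": 0, "hand": 1}
    - {"ax": 0, "ay": 0, "az": 0, "dx": 0, "dy": 0, "dz": 0, "hand": 1}

```text
clock: 17.45
eef_pos: [514.2, -235.5, 16.0]
tool_rot: [-3.14, 0.001, -0.132]
force: [-9.8, 1.2, 2.8]
width: 45.0
gripper_force: 62.0
```

```bash
python3 -c "
from h import *
rep()"
```

```text
t 17.45 tcp board [-119.99   -0.63    4.05] force board [-9.91 -0.13  2.79] rot [-3.14e+00  1.00e-03 -1.32e-01] mom [ 0.12  1.86 -0.07] w 45.0
```

Call:
send_rows:
  series:
    - {"ax": 0, "ay": 0, "az": 0, "dx": 0.03, "dy": 0, "dz": 0, "hand": 1}
    - {"ax": 0, "ay": 0, "az": 0, "dx": 0.03, "dy": 0, "dz": 0, "hand": 1}
    - {"ax": 0, "ay": 0, "az": 0, "dx": 0.03, "dy": 0, "dz": 0, "hand": 1}
    - {"ax": 0, "ay": 0, "az": 0, "dx": 0.03, "dy": 0, "dz": 0, "hand": 1}
    - {"ax": 0, "ay": 0, "az": 0, "dx": 0.03, "dy": 0, "dz": 0, "hand": 1}
    - {"ax": 0, "ay": 0, "az": 0, "dx": 0.03, "dy": 0, "dz": 0, "hand": 1}
    - {"ax": 0, "ay": 0, "az": 0, "dx": 0.03, "dy": 0, "dz": 0, "hand": 1}
    - {"ax": 0, "ay": 0, "az": 0, "dx": 0.03, "dy": 0, "dz": 0, "hand": 1}
    - {"ax": 0, "ay": 0, "az": 0, "dx": 0.03, "dy": 0, "dz": 0, "hand": 1}
    - {"ax": 0, "ay": 0, "az": 0, "dx": 0.03, "dy": 0, "dz": 0, "hand": 1}

```text
clock: 18.45
eef_pos: [514.2, -235.5, 16.1]
tool_rot: [-3.14, 0.001, -0.132]
force: [-10.6, 2.5, 3.2]
width: 45.6
gripper_force: 62.1
```

```bash
python3 -c "
from h import *
rep()
get_image('top');rep();get_image('top');rep()
g=get_image('scene'); crop(g,190,190,340,300,5.3,'pics/s6.png')"
```

```text
t 18.45 tcp board [-119.99   -0.65    4.06] force board [-10.84   1.12   3.21] rot [-3.14e+00  1.00e-03 -1.32e-01] mom [ 0.17  1.96 -0.12] w 45.6
t 18.5 tcp board [-119.97   -0.65    4.04] force board [-10.13   0.51   3.2 ] rot [-3.14e+00  1.00e-03 -1.32e-01] mom [ 0.16  1.95 -0.07] w 45.2
t 18.55 tcp board [-120.03   -0.64    4.02] force board [-9.68 -0.02  3.42] rot [-3.14e+00  1.00e-03 -1.32e-01] mom [ 0.16  1.98 -0.06] w 45.4
```

View pics/s6.png

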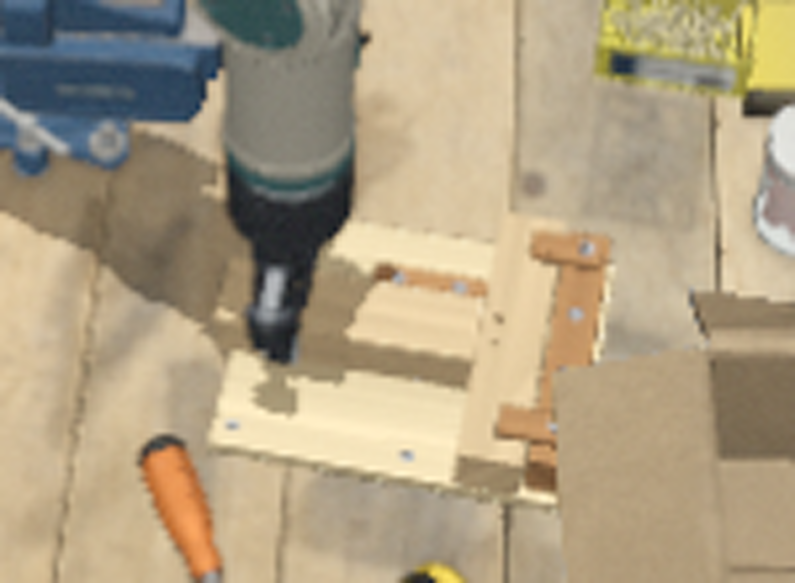

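The scene view shows the rail against the stile at crop (475,330), beside the fence, with no tenon visible. I'll hold the push for another four seconds.

Call:
send_rows:
  series:
    - {"ax": 0, "ay": 0, "az": 0, "dx": 0, "dy": 0, "dz": 0, "hand": 1}
    - {"ax": 0, "ay": 0, "az": 0, "dx": 0, "dy": 0, "dz": 0, "hand": 1}
    - {"ax": 0, "ay": 0, "az": 0, "dx": 0, "dy": 0, "dz": 0, "hand": 1}
    - {"ax": 0, "ay": 0, "az": 0, "dx": 0, "dy": 0, "dz": 0, "hand": 1}
    - {"ax": 0, "ay": 0, "az": 0, "dx": 0, "dy": 0, "dz": 0, "hand": 1}
    - {"ax": 0, "ay": 0, "az": 0, "dx": 0, "dy": 0, "dz": 0, "hand": 1}
    - {"ax": 0, "ay": 0, "az": 0, "dx": 0, "dy": 0, "dz": 0, "hand": 1}
    - {"ax": 0, "ay": 0, "az": 0, "dx": 0, "dy": 0, "dz": 0, "hand": 1}
    - {"ax": 0, "ay": 0, "az": 0, "dx": 0, "dy": 0, "dz": 0, "hand": 1}
    - {"ax": 0, "ay": 0, "az": 0, "dx": 0, "dy": 0, "dz": 0, "hand": 1}

```text
clock: 19.6
eef_pos: [514.2, -235.5, 16.0]
tool_rot: [-3.14, 0.001, -0.132]
force: [-9.2, 2.0, 3.3]
width: 45.2
gripper_force: 62.1
```

Call:
send_rows:
  series:
    - {"ax": 0, "ay": 0, "az": 0, "dx": 0, "dy": 0, "dz": 0, "hand": 1}
    - {"ax": 0, "ay": 0, "az": 0, "dx": 0, "dy": 0, "dz": 0, "hand": 1}
    - {"ax": 0, "ay": 0, "az": 0, "dx": 0, "dy": 0, "dz": 0, "hand": 1}
    - {"ax": 0, "ay": 0, "az": 0, "dx": 0, "dy": 0, "dz": 0, "hand": 1}
    - {"ax": 0, "ay": 0, "az": 0, "dx": 0, "dy": 0, "dz": 0, "hand": 1}
    - {"ax": 0, "ay": 0, "az": 0, "dx": 0, "dy": 0, "dz": 0, "hand": 1}
    - {"ax": 0, "ay": 0, "az": 0, "dx": 0, "dy": 0, "dz": 0, "hand": 1}
    - {"ax": 0, "ay": 0, "az": 0, "dx": 0, "dy": 0, "dz": 0, "hand": 1}
    - {"ax": 0, "ay": 0, "az": 0, "dx": 0, "dy": 0, "dz": 0, "hand": 1}
    - {"ax": 0, "ay": 0, "az": 0, "dx": 0, "dy": 0, "dz": 0, "hand": 1}

```text
clock: 20.6
eef_pos: [514.2, -235.5, 16.1]
tool_rot: [-3.14, 0.001, -0.132]
force: [-9.4, 1.4, 3.6]
width: 45.5
gripper_force: 62.1
```

Call:
send_rows:
  series:
    - {"ax": 0, "ay": 0, "az": 0, "dx": 0, "dy": 0, "dz": 0, "hand": 1}
    - {"ax": 0, "ay": 0, "az": 0, "dx": 0, "dy": 0, "dz": 0, "hand": 1}
    - {"ax": 0, "ay": 0, "az": 0, "dx": 0, "dy": 0, "dz": 0, "hand": 1}
    - {"ax": 0, "ay": 0, "az": 0, "dx": 0, "dy": 0, "dz": 0, "hand": 1}
    - {"ax": 0, "ay": 0, "az": 0, "dx": 0, "dy": 0, "dz": 0, "hand": 1}
    - {"ax": 0, "ay": 0, "az": 0, "dx": 0, "dy": 0, "dz": 0, "hand": 1}
    - {"ax": 0, "ay": 0, "az": 0, "dx": 0, "dy": 0, "dz": 0, "hand": 1}
    - {"ax": 0, "ay": 0, "az": 0, "dx": 0, "dy": 0, "dz": 0, "hand": 1}
    - {"ax": 0, "ay": 0, "az": 0, "dx": 0, "dy": 0, "dz": 0, "hand": 1}
    - {"ax": 0, "ay": 0, "az": 0, "dx": 0, "dy": 0, "dz": 0, "hand": 1}

```text
clock: 21.6
eef_pos: [514.2, -235.5, 16.0]
tool_rot: [-3.14, 0.001, -0.132]
force: [-9.7, 1.0, 2.8]
width: 45.2
gripper_force: 62.1
```

Call:
send_rows:
  series:
    - {"ax": 0, "ay": 0, "az": 0, "dx": 0, "dy": 0, "dz": 0, "hand": 1}
    - {"ax": 0, "ay": 0, "az": 0, "dx": 0, "dy": 0, "dz": 0, "hand": 1}
    - {"ax": 0, "ay": 0, "az": 0, "dx": 0, "dy": 0, "dz": 0, "hand": 1}
    - {"ax": 0, "ay": 0, "az": 0, "dx": 0, "dy": 0, "dz": 0, "hand": 1}
    - {"ax": 0, "ay": 0, "az": 0, "dx": 0, "dy": 0, "dz": 0, "hand": 1}
    - {"ax": 0, "ay": 0, "az": 0, "dx": 0, "dy": 0, "dz": 0, "hand": 1}
    - {"ax": 0, "ay": 0, "az": 0, "dx": 0, "dy": 0, "dz": 0, "hand": 1}
    - {"ax": 0, "ay": 0, "az": 0, "dx": 0, "dy": 0, "dz": 0, "hand": 1}
    - {"ax": 0, "ay": 0, "az": 0, "dx": 0, "dy": 0, "dz": 0, "hand": 1}
    - {"ax": 0, "ay": 0, "az": 0, "dx": 0, "dy": 0, "dz": 0, "hand": 1}

```text
clock: 22.6
eef_pos: [514.2, -235.5, 16.1]
tool_rot: [-3.14, 0.001, -0.132]
force: [-11.0, 2.5, 2.9]
width: 44.9
gripper_force: 62.1
```

```bash
python3 -c "
from h import *
rep()"
```

```text
t 22.6 tcp board [-119.99   -0.66    4.05] force board [-11.24   1.08   2.93] rot [-3.14e+00  1.00e-03 -1.32e-01] mom [ 0.18  1.91 -0.06] w 44.9
```

The push has stayed at about 10 N for more than 4 s with the rail stationary, so I'm handing the job in.

```bash
python3 -c "
from cell import finish_job
print(finish_job())"
```

```text
the job is handed in; nothing more can be done
None
```

The rail lies flat beside the fence with its tenon in the mortise and its shoulder tight against the stile; the arm has held about 10 N for over four seconds and was still gripping and pushing at hand-in (22.6 s).

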